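# Lift a porcelain spot plate onto the viewing stand

### The arm

A 6-joint arm with a two-finger parallel gripper is mounted at the origin on a cart in front of the work surface, level with it; the furniture and walls round the work are solid. World frame = base frame: x ahead of the robot, y to its left, z up, the work surface at z = 0. Lengths are in mm, angles in rad, forces in N, time in s.
With the tool pointing down it reaches from about 250 to 725 mm from the base axis. Payload 9.7 kg.
Tool frame: the origin (TCP) lies between the finger pads, 19 mm behind the fingertips; this is the grasp point; z points along the fingers, y is the line along which they close (so a half turn about z gives the same grasp; the last joint's range is limited). The gripper opens to 85 mm and grips with 20 to 120 N. Pads are 22 mm wide; open, the fingers measure 114 mm over their backs; the gripper's body (76 mm by 85 mm) begins 54 mm behind the grasp point. The pads swing forward as they close: fully open they stand 13 mm farther back than shut.
Start: joints at [1.187, 0.087, 0.176, 1.66, 0, 1.571], TCP at [205.943, 509.985, 249.984] pointing down, gripper open.
Joint ranges: [-3.13, 3.13], [-0.85, 1.81], [-1.15, 1.24], [-2.2, 2.28], [-1.44, 1.52], [-3.14, 3.14]. Speed limits (rad/s): [2.22, 2.22, 2.57, 3.14, 3.14, 3.14].

### API

Orientations are given as a rotation vector (axis times angle).
In Python, from workcell import get_state, imaging, workorder gives the robot as it stands.
- The arm moves only by the shell command python3 -m jog 'ROWS' [FORCE]. ROWS is a JSON object of lists of equal length, an entry for each row: "delta_pos": the shift along the tool's x, y, z each as a share of 50 mm, from -1 to 1, a list of three; "delta_rot": the turn, a rotation vector about the tool's x, y, z each as a share of 0.12 rad, from -1 to 1, a list of three; "grip": the opening, from 0 (shut) to 1 (fully open). In form: {"delta_pos": [[dx, dy, dz], ...], "delta_rot": [[rx, ry, rz], ...], "grip": [grip, ...]}. A call has 1 to 5 rows; each row shifts and turns the commanded pose from where the row before left it, along the tool's axes as they then stand; what a row does not reach is not made up. A row lasts 1/8 s, in which the tool goes at most 62.5 mm and 10.7 degrees, less where a joint would pass 70% of its speed; a pose out of reach is approached as far as the arm can. A call with a number of a shift or a turn outside -1 to 1 is refused whole. A call with a gripper value outside its range is refused whole. The fingers move at their own pace and stop on an object; FORCE is the grip in N (left out, the last holds). Time passes only in rows, so rows that do not move let the fingers close. It gives the time, the measured TCP pose, the force, the opening and the grip force at its end, in the units of the state.
- get_state(): the state, without advancing time (a new reading comes with each control period).
- imaging.snapshot(name): name is "side" or "top"; returns the picture (384x512x3 uint8, blue, green, red); there is no depth.
- imaging.camera_model(name): a dict with "mtx" (3x3 intrinsics, pixels), "rvec" (rotation vector, rad) and "tvec" (3), from world to camera coordinates, as OpenCV has them. Camera axes: x right, y down, z forward; pixel columns grow to the right and rows downward; lengths in mm; the calibration is good to about 2 mm. A picture is of the moment at which its call begins. camera_model takes no time and is no camera call.
- workorder.job_done(): hands the job in; it is judged then, once.
The state is a dict: "t": time; "joint_positions": joint angles; "dq": joint speeds; "effort": joint torques, N m; "eef_pos": TCP position; "eef_rot": TCP orientation; "ft_force": force on the tool from outside, world axes, zero at the start; "wrist_torque": the same for the moment, N m; "gripper_width": finger opening in mm; "grasp_force": force on a finger pad.
Only numpy, scipy, OpenCV 4.12 (cv2) and the standard library are available. Lean on these libraries where they do the work, as an engineer would, in place of code of your own. Each camera call takes 0.05 s, during which the arm holds its last target. There are 200 camera calls.

### The job

Pick up the green-handled lifter, slide its blade under the white porcelain spot plate that lies in front of the bench stop, and carry the plate on the blade to the viewing stand. Pass it under the light bar and leave it flat on the two rails, centred and flush against the back fence; then draw the lifter out and put it down flat on the bench clear of the stand. Never touch the plate with the gripper, do not ram or drop it, and leave the two dropper bottles, the culture dish and the marker pen where they are.

Things in the scene. Friction and masses are not known exactly. Their poses are not given: they have to be found in the camera images.
- spot_plate: white porcelain spot plate, 12 shallow wells, 100 x 100 x 9 mm (10 mm over the well rims), 0.15 to 0.26 kg, too wide to grip. Origin: centre of its underside; z up, edges along x and y. All four lower edges are bevelled: the underside is 4 mm up at the rim and meets the bench 8 mm further in, so a thin blade enters under it when the plate cannot slide away.
- lifter: spatula with green handle, 0.15 kg, standing free with its blade flat on the bench. Origin: middle of the blade's rear edge, underside; x along the blade to its tip, y across, z up. At x = -4..0 mm a heel 60 mm wide stands up to z = 22 mm, against which the plate's rear edge comes to rest. The neck and handle rise backwards from (0, 0, 10) mm along (-cos 50, 0, sin 50 degrees).
- lifter_grip (a point): point on the handle's centre line for the TCP: (-74, 0, 98) mm in the lifter's frame, 115 mm up the sloping line. The handle runs from 70 to 140 mm along that line, 22 mm wide across y, 18 mm thick. With the fingers along the handle the gripper leans back 40 degrees from vertical while the blade is level. Axes as the lifter's.
- lifter_tip (a point): middle of the blade's front edge, underside: (92, 0, 0) mm in the lifter's frame. The steel blade runs from x = 0 to 92 mm, 60 mm wide, 2 mm thick, its last 12 mm thinning to 0.8 mm.
- bench_stop: low aluminium stop bar fixed to the bench, 130 mm long, 18 mm high. Origin: middle of the lower edge of its stop face; the face looks to -x of its frame; x points into the bar (the way the blade is to be pushed), y along the bar. The plate lies before the face, 3 to 20 mm off it.
- stand: viewing stand fixed to the bench. Origin: on the bench under the seat's centre; x from the open mouth to the back fence, y across, z up. Two black rails along x (x = -58..50 mm, 38 to 56 mm either side of the middle, tops at z = 30 mm) carry the plate; in the 76 mm gap between them, over a floor at z = 4 mm, the blade can sink. The fence's face is at x = 50 mm, up to z = 56 mm.
- stand_seat (a point): centre of the seat at rail-top height: (0, 0, 30) mm in the stand's frame, same axes. A plate flush against the fence has its underside's centre here.
- stand_light (a point): centre of the white light bar over the stand's mouth: (-92, 0, 188) mm in the stand's frame. The bar is 22 mm in x, 190 mm in y, 95 mm high (z = 141..236 mm), on two 14 mm posts at y = +-85 mm down to the bench. Plate and blade pass below it; an upright gripper would strike it, one leaning back with the handle stays clear in front.
- drop_black: dropper bottle with black cap, 32 mm wide, 90 mm high, origin at its foot; leave it alone
- drop_red: dropper bottle with red cap, 32 mm wide, 90 mm high, origin at its foot; leave it alone
- dish: round culture dish, 94 mm wide, 19 mm high, origin at its underside; leave it alone
- pen: black and red marker pen lying on the bench, 102 mm long, 12 mm high, origin at its underside; leave it alone
Things that resemble listed ones, but are neither listed nor needed, are in the scene too. Of the things that look like the spot_plate, take the one that is farthest from the robot's base at the start.

How it is judged (in metres and radians):
On the way, in this order (a step that is already met when the one before it is completed fails the run):
1. the plate is lifted clear of the bench on the lifter's blade (height (world z) of spot_plate above 0.015 m and contact force between spot_plate and lifter above 0.5 N and z of spot_plate in the frame of lifter below 0.012 m and horizontal distance between spot_plate and stand above 0.12 m), for 0.3 s.
2. the plate lies flat on the stand's rails, centred and flush against the fence (x of spot_plate in the frame of stand between -0.003 and 0.003 m and y of spot_plate in the frame of stand between -0.01 and 0.01 m and z of spot_plate in the frame of stand between 0.028 and 0.032 m and angle between the x axis of spot_plate and the x axis of stand, either way round below 0.035 rad and angle between spot_plate's own z axis and vertical below 0.04 rad and contact force between spot_plate and stand above 0.5 N), for 0.2 s.
At the end, for the whole second after the job is handed in: Plate at rest flat on both rails (height within 2 mm), within 3 mm of the fence and 2 degrees of square, centred across within 10 mm; lifter released, blade flat on the bench, touching neither plate nor stand, tip and heel over 120 mm from the seat's centre (x of spot_plate in the frame of stand between -0.003 and 0.003 m and y of spot_plate in the frame of stand between -0.01 and 0.01 m and z of spot_plate in the frame of stand between 0.028 and 0.032 m and angle between the x axis of spot_plate and the x axis of stand, either way round below 0.035 rad and angle between spot_plate's own z axis and vertical below 0.04 rad and linear speed of each of spot_plate, lifter below 0.01 m/s and height (world z) of lifter below 0.006 m and angle between lifter's own z axis and vertical below 0.08 rad and contact force between lifter and spot_plate below 0.05 N and contact force between lifter and stand below 0.05 N and horizontal distance between each of lifter_tip, lifter and stand above 0.12 m).
It fails at once if the gripper or arm touches the plate (contact force between any of the fingers, the arm and spot_plate above 0.5 N).
It fails at once if the plate is rammed into or dropped on the stand (over 40 N) (contact force between spot_plate and stand above 40 N).
It fails at once if the plate tips over or slides off (tilted more than 35 degrees) (angle between spot_plate's own z axis and vertical above 0.6 rad).
It fails at once if a dropper bottle, the culture dish or the marker pen is moved more than 20 mm (distance of any of drop_black, drop_red, dish, pen from where it was at the start of the episode above 0.02 m).
It also fails if it takes over 70 s, if anything falls off the work surface, if the arm or the gripper's body presses on something with over 40 N, if the wrist force passes 120 N, or if a joint passes its speed limit or range.

## Working session

There is one attempt and no reset: what is moved stays moved. The work goes in short steps, Python scripts to look and compute and a shell command to move; the robot and the scene stay as the last step left them, time stands still between calls to the robot, and variables do not carry over. Pictures are saved under pics/ and viewed, at most 10 in all, crops included, and the job is handed in when it is done.

```bash
ls; mkdir -p pics; python3 - <<'E'
from workcell import get_state, imaging
import cv2,numpy as np
s=get_state();print(s)
for n in("top","side"):
    cv2.imwrite(f"pics/{n}0.png",imaging.snapshot(n)); m=imaging.camera_model(n);print(n,m)
a=cv2.imread("pics/top0.png");b=cv2.imread("pics/side0.png")
cv2.imwrite("pics/top0b.png",cv2.resize(a,(800,600),interpolation=cv2.INTER_CUBIC))
cv2.imwrite("pics/side0b.png",cv2.resize(b,(800,600),interpolation=cv2.INTER_CUBIC))
E
```

```text
pics
{'t': 0.0, 'joint_positions': array([1.18700303e+00, 8.74718281e-02, 1.75126714e-01, 1.65979438e+00,
       1.37454240e-05, 1.57079376e+00]), 'dq': array([ 0.00074105, -0.00057001,  0.00151913, -0.00025156, -0.0004716 ,
        0.00032585]), 'effort': array([-1.98580470e-03, -5.20403767e+01,  4.64796031e+01,  1.67921913e-02,
       -2.01810935e-04, -3.41937465e-06]), 'eef_pos': array([205.86267451, 509.80068081, 249.27278172]), 'eef_rot': array([-5.99112415e-01, -3.08366181e+00,  2.06681745e-03]), 'ft_force': array([0.24072131, 0.16803177, 0.25145045]), 'wrist_torque': array([-0.02840053,  0.01578005, -0.01827293]), 'grasp_force': 0.0, 'gripper_width': 85.36351929695502}
top {'mtx': array([[490.95657519,   0.        , 259.06839402],
       [  0.        , 490.95657519, 182.46170051],
       [  0.        ,   0.        ,   1.        ]]), 'rvec': array([ 2.14472792, -2.14531379,  0.16549263]), 'tvec': array([ -23.43938091,  564.47162865, 1606.9899431 ])}
side {'mtx': array([[457.24389299,   0.        , 262.4250027 ],
       [  0.        , 457.24389299, 196.75969275],
       [  0.        ,   0.        ,   1.        ]]), 'rvec': array([ 0.12463726, -2.79166813,  1.35850726]), 'tvec': array([ 532.35896083,  140.99038016, 1254.04527093])}
```

View pics/top0b.png

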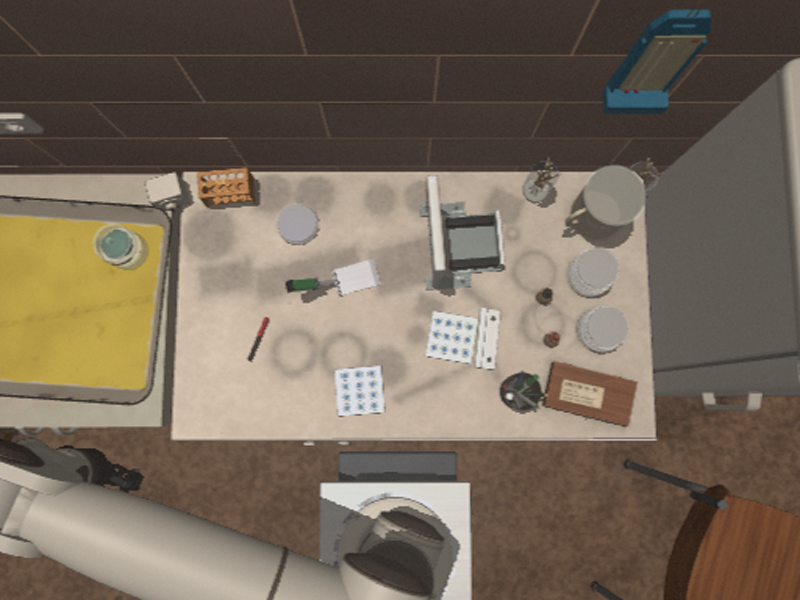

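View pics/side0b.png

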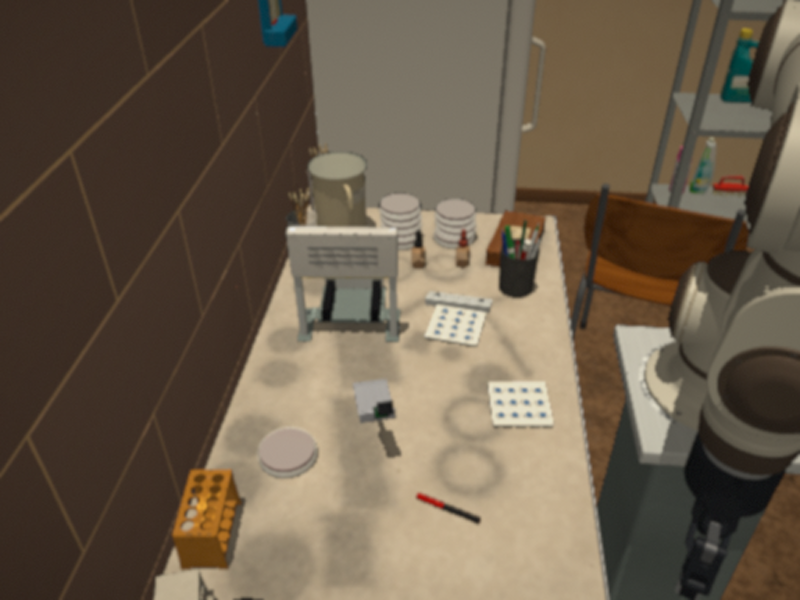

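The plate candidates in the top view are the plate at (452,337) before the stop and the plate at (360,390) nearer the robot. The first is farthest from the base and lies at the stop bar (488,338), so I choose it. The lifter handle is at (302,285) with its blade at (357,278), and the stand is at (470,243). I'll check this in a close crop.

```bash
python3 - <<'E'
import cv2
a=cv2.imread("pics/top0.png")
cv2.imwrite("pics/crop1.png",cv2.resize(a[105:250,175:335],None,fx=4,fy=4,interpolation=cv2.INTER_CUBIC)) 
b=cv2.imread("pics/side0.png")
cv2.imwrite("pics/crop2.png",cv2.resize(b[140:300,170:360],None,fx=3.75,fy=3.75,interpolation=cv2.INTER_CUBIC))
E
```

```text
(no output)
```

View pics/crop1.png

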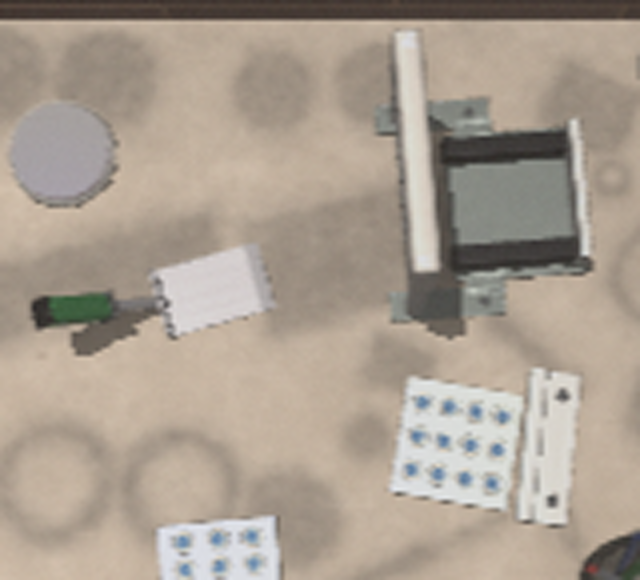

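View pics/crop2.png

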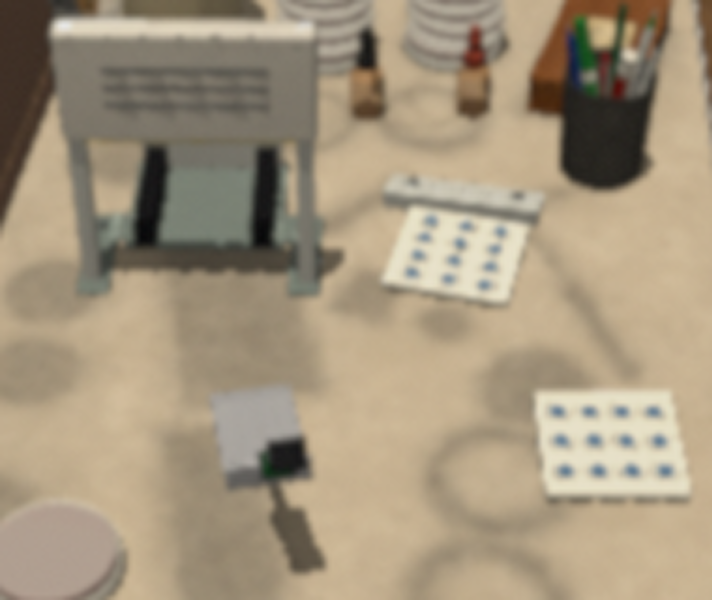

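The crop shows the 12-well target plate (corners (408,376), (522,395), (505,510), (391,491)) just before the stop bar. It also shows the lifter blade (front edge near x≈265, heel near x≈162) and the stand with its fence at the right. Next I fit the poses.

```bash
cat > H.py <<'E'
import numpy as np,cv2
from scipy.optimize import least_squares
from scipy.spatial.transform import Rotation as R
from workcell import imaging
cams={n:imaging.camera_model(n) for n in("top","side")}
def proj(n,P):
    c=cams[n];return cv2.projectPoints(np.asarray(P,float).reshape(-1,1,3),c["rvec"],c["tvec"],c["mtx"],None)[0].reshape(-1,2)
def place(p,L):
    c,s=np.cos(p[2]),np.sin(p[2]);L=np.asarray(L,float);return np.c_[p[0]+c*L[:,0]-s*L[:,1],p[1]+s*L[:,0]+c*L[:,1],L[:,2]]
def fit(obs,x0):
    # obs: list (cam, local pt, pixel full-res)
    def f(p): return np.concatenate([proj(n,place(p,[L]))[0]-u for n,L,u in obs])
    r=least_squares(f,x0,loss="soft_l1",x_scale=[10,10,.1]);return r.x,f(r.x).reshape(-1,2)
E
python3 - <<'E'
from H import *
T=lambda u,v:np.array([(u+.5)/4+174.5,(v+.5)/4+104.5])
S=lambda u,v:np.array([(u+.5)/3.75+169.5,(v+.5)/3.75+139.5])
D={}
D["plate"]=[("top",(-50,50,9),T(408,376)),("top",(50,50,9),T(522,395)),("top",(50,-50,9),T(505,510)),("top",(-50,-50,9),T(391,491)),
 ("side",(50,50,9),S(408,207)),("side",(50,-50,9),S(530,225)),("side",(-50,-50,9),S(510,301)),("side",(-50,50,9),S(383,284))]
D["stop"]=[("top",(0,65,18),T(533,368)),("top",(0,-65,18),T(519,522)),
 ("side",(0,65,18),S(385,190)),("side",(0,-65,18),S(542,206)),("side",(0,-65,0),S(538,221)),("side",(0,65,0),S(386,205))]
D["lifter"]=[("top",(92,30,0),T(260,245)),("top",(92,-30,0),T(275,307)),("top",(-4,30,22),T(150,272)),("top",(-4,-30,22),T(171,337)),("top",(-90,0,117),T(38,313)),
 ("side",(92,30,0),S(211,394)),("side",(92,-30,0),S(290,387)),("side",(-4,30,0),S(231,488)),("side",(-4,-30,0),S(311,476)),("side",(-90,0,117),S(285,456))]
D["stand"]=[("top",(-103,95,236),T(394,30)),("top",(-81,95,236),T(418,30)),("top",(-103,-95,236),T(413,270)),("top",(-81,-95,236),T(438,270)),
 ("top",(50,56,30),T(570,132)),("top",(50,-56,30),T(582,260)),("top",(50,38,30),T(572,154)),("top",(50,-38,30),T(580,237)),
 ("side",(-103,95,141),S(65,134)),("side",(-103,-95,141),S(317,141)),("side",(-103,95,236),S(52,36)),("side",(-103,-95,236),S(319,40)),
 ("side",(50,38,30),S(166,147)),("side",(50,-38,30),S(260,147))]
x0={"plate":(350,-100,-1.6),"stop":(350,-150,-1.6),"lifter":(450,100,-1.4),"stand":(500,-100,-1.57)}
for k in D:
    p,r=fit(D[k],x0[k]);print(k,p.round(3));print(r.round(1).tolist())
E
```

```text
plate [ 456.843 -124.52    -1.721]
[[-0.3, -0.0], [0.2, -0.4], [0.5, -0.0], [-0.3, 0.3], [0.5, -0.0], [-0.2, -0.0], [-0.2, 0.5], [0.1, -0.3]]
stop [ 455.117 -184.945   -1.661]
[[0.4, -0.1], [1.0, -0.3], [0.1, 0.0], [-0.1, 0.4], [0.5, 1.0], [-0.2, 0.6]]
lifter [577.522 125.312  -1.299]
[[-0.3, -0.6], [0.5, 0.4], [-0.2, -1.1], [-0.9, -0.6], [1.5, -0.5], [0.1, 0.1], [0.6, -0.7], [-0.7, 0.5], [0.8, 0.7], [0.8, -0.3]]
stand [ 664.091 -175.092   -1.505]
[[0.2, -0.5], [1.4, -1.0], [-0.1, 1.2], [1.1, 0.8], [-0.5, -0.3], [-0.8, -0.3], [-0.6, -0.7], [-0.7, 0.3], [-0.4, 2.1], [0.8, 1.4], [-0.5, -0.9], [0.1, -0.9], [1.2, -0.8], [-0.0, -0.4]]
```

```bash
cat > G.py <<'E'
from H import *
from workcell import get_state
c,s=np.cos(np.radians(50)),np.sin(np.radians(50))
A=np.array([[-s,0,c],[0,1,0],[-c,0,-s]])  # tool axes in lifter frame
GP=np.array([-74,0,98.])
def target(o,yaw,back=0,pitch=0):
    RL=R.from_euler("ZY",[yaw,pitch]); RT=RL*R.from_matrix(A)
    return np.asarray(o,float)+RL.apply(GP)-back*RT.as_matrix()[:,2],RT
def cur():
    st=get_state();return st,np.array(st["eef_pos"]),R.from_rotvec(st["eef_rot"])
def need(P,RT):
    st,p,r=cur()
    rv=(r.inv()*RT).as_rotvec()/.12
    print("t",round(st["t"],2),"p",p.round(1),"rot units",rv.round(2),"| pos units (target axes)",(RT.inv().apply(P-p)/50).round(3),"(cur axes)",(r.inv().apply(P-p)/50).round(3))
    print("F",st["ft_force"].round(1),"M",st["wrist_torque"].round(2),"w",round(st["gripper_width"],1),"gf",round(st["grasp_force"],1),"q",st["joint_positions"].round(2))
def lifter():
    st,p,r=cur(); RL=r*R.from_matrix(A).inv(); o=p-RL.apply(GP); e=RL.as_euler("ZYX"); return o,e
LIFT=(577.5,125.3,0),-1.299
STOP=np.array([455.1,-184.9]),-1.661
STAND=np.array([664.1,-175.1]),-1.505
def infr(F,xy,z=0):
    a=F[1];return (F[0][0]+np.cos(a)*xy[0]-np.sin(a)*xy[1],F[0][1]+np.sin(a)*xy[0]+np.cos(a)*xy[1],z)
E
python3 -c "
from G import *
P,RT=target(*LIFT,back=110);print(P);need(P,RT)"
```

```text
[538.6517302  264.69448606 182.26488874]
t 0.1 p [205.9 509.8 249.4] rot units [ 2.65 -5.39  7.31] | pos units (target axes) [-4.124  5.095  5.212] (cur axes) [-8.007 -2.052  1.344]
F [0.4 0.7 0.3] M [-0.01 -0.01  0.04] w 85.6 gf 0.0 q [1.19 0.09 0.18 1.66 0.   1.57]
```

```bash

python3 -m jog '{"delta_pos":[[0,0,0],[0,0,0],[0,0,0],[0,0,0],[0,0,0]],"delta_rot":[[0.265,-0.539,0.731],[0.265,-0.539,0.731],[0.265,-0.539,0.731],[0.265,-0.539,0.731],[0.265,-0.539,0.731]],"grip":[1,1,1,1,1]}'
python3 -m jog '{"delta_pos":[[0,0,0],[0,0,0],[0,0,0],[0,0,0],[0,0,0]],"delta_rot":[[0.265,-0.539,0.731],[0.265,-0.539,0.731],[0.265,-0.539,0.731],[0.265,-0.539,0.731],[0.265,-0.539,0.731]],"grip":[1,1,1,1,1]}'
python3 -c "
from G import *
P,RT=target(*LIFT,back=110);need(P,RT)"
```

```text
t: 0.72
eef_pos: [205.8, 510.0, 249.8]
eef_rot: [1.144, 2.597, -0.312]
ft_force: [0.3, -0.7, 0.5]
gripper_width: 85.6
grasp_force: 0.0
t: 1.35
eef_pos: [205.9, 507.3, 245.3]
eef_rot: [1.534, 2.015, -0.55]
ft_force: [-8.5, -35.0, 24.0]
gripper_width: 85.3
grasp_force: 0.0
t 1.35 p [205.9 507.3 245.3] rot units [ 0.02 -0.04 -0.03] | pos units (target axes) [-4.139  5.109  5.119] (cur axes) [-4.145  5.11   5.113]
F [ -8.5 -35.   24. ] M [-2.21  0.31 -0.67] w 85.3 gf 0.0 q [ 1.34  0.67  0.75  2.28 -0.32  2.74]
```

```bash

python3 -m jog '{"delta_pos":[[-0.6,0,0],[-0.6,0.3,0],[-0.6,0.5,0],[-0.6,0.6,0.2],[-0.6,0.6,0.4]],"delta_rot":[[0,0,0],[0,0,0],[0,0,0],[0,0,0],[0,0,0]],"grip":[1,1,1,1,1]}'
python3 -c "
from G import *
P,RT=target(*LIFT,back=110);need(P,RT)"
```

```text
t: 1.98
eef_pos: [339.7, 398.3, 310.3]
eef_rot: [1.533, 2.026, -0.536]
ft_force: [-0.4, 0.9, -0.1]
gripper_width: 85.3
grasp_force: 0.0
t 1.98 p [339.7 398.3 310.3] rot units [ 0.08 -0.13 -0.  ] | pos units (target axes) [-1.145  3.116  4.303] (cur axes) [-1.211  3.074  4.314]
F [-0.4  0.9 -0.1] M [ 0.58  0.2  -0.03] w 85.3 gf 0.0 q [ 1.09  0.48  0.63  2.24 -0.45  2.51]
```

```bash

python3 -m jog '{"delta_pos":[[-0.2,0.5,0.6],[-0.2,0.5,0.7],[-0.2,0.5,0.7],[-0.2,0.5,0.7],[-0.2,0.5,0.7]],"delta_rot":[[0.08,-0.13,0],[0,0,0],[0,0,0],[0,0,0],[0,0,0]],"grip":[1,1,1,1,1]}'
python3 -m jog '{"delta_pos":[[-0.15,0.5,0.7],[0,0,0]],"delta_rot":[[0,0,0],[0,0,0]],"grip":[1,1]}'
python3 -c "
from G import *
P,RT=target(*LIFT,back=110);need(P,RT)
import cv2
for n in('top','side'): cv2.imwrite('pics/%s1.png'%n,imaging.snapshot(n))
a=cv2.imread('pics/top1.png')[110:220,160:310];b=cv2.imread('pics/side1.png')[180:340,200:380]
a=cv2.resize(a,(400,300),interpolation=cv2.INTER_CUBIC);b=cv2.resize(b,(338,300),interpolation=cv2.INTER_CUBIC)
cv2.imwrite('pics/c3.png',np.hstack([a,b]))"
```

```text
t: 2.6
eef_pos: [499.7, 289.6, 210.8]
eef_rot: [1.53, 2.014, -0.558]
ft_force: [0.1, -0.1, 0.2]
gripper_width: 85.8
grasp_force: 0.0
t: 2.85
eef_pos: [531.3, 267.8, 187.6]
eef_rot: [1.532, 2.012, -0.563]
ft_force: [0.3, -0.6, 0.0]
gripper_width: 85.2
grasp_force: 0.0
t 2.85 p [531.3 267.8 187.6] rot units [-0.04  0.02 -0.01] | pos units (target axes) [-0.007  0.125  0.146] (cur axes) [-0.007  0.126  0.146]
F [ 0.3 -0.6  0. ] M [ 0.55  0.24 -0.03] w 85.2 gf 0.0 q [ 0.73  0.45  0.36  1.84 -0.61  2.14]
```

View pics/c3.png

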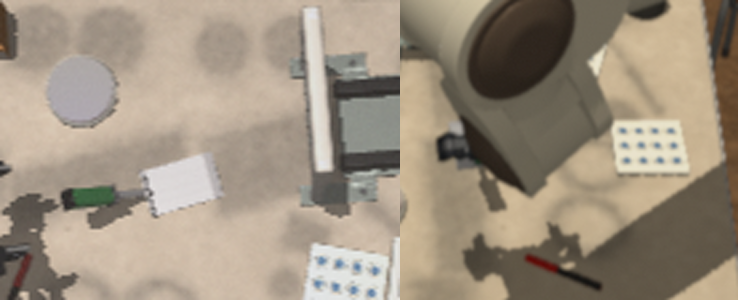

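```bash

python3 -m jog '{"delta_pos":[[0,0.12,0.5],[0,0,0.5],[0,0,0.5],[0,0,0.5],[0,0,0.2]],"delta_rot":[[-0.04,0.02,0],[0,0,0],[0,0,0],[0,0,0],[0,0,0]],"grip":[1,1,1,1,1]}'
python3 -m jog '{"delta_pos":[[0,0,0]],"delta_rot":[[0,0,0]],"grip":[1]}'
python3 -c "
from G import *
P,RT=target(*LIFT);need(P,RT);print(lifter())
import cv2
cv2.imwrite('pics/top2.png',imaging.snapshot('top'))
a=cv2.imread('pics/top2.png')[120:210,165:285]
cv2.imwrite('pics/c4.png',cv2.resize(a,None,fx=6,fy=6,interpolation=cv2.INTER_CUBIC))"
```

```text
t: 3.58
eef_pos: [555.0, 203.9, 105.2]
eef_rot: [1.528, 2.016, -0.551]
ft_force: [-0.6, -0.0, 1.6]
gripper_width: 85.7
grasp_force: 0.0
t: 3.7
eef_pos: [555.2, 204.1, 105.9]
eef_rot: [1.528, 2.016, -0.55]
ft_force: [-0.3, -0.3, 0.6]
gripper_width: 85.5
grasp_force: 0.0
t 3.7 p [555.2 204.1 105.9] rot units [ 0.04 -0.02 -0.  ] | pos units (target axes) [-0.02   0.006  0.222] (cur axes) [-0.02   0.005  0.222]
F [-0.3 -0.3  0.6] M [ 0.57  0.15 -0.02] w 85.5 gf 0.0 q [ 0.63  0.38  0.12  1.58 -0.65  2.02]
(array([575.57483358, 133.18953815,   7.72737065]), array([-1.29624399,  0.00216628,  0.00366881]))
```

View pics/c4.png

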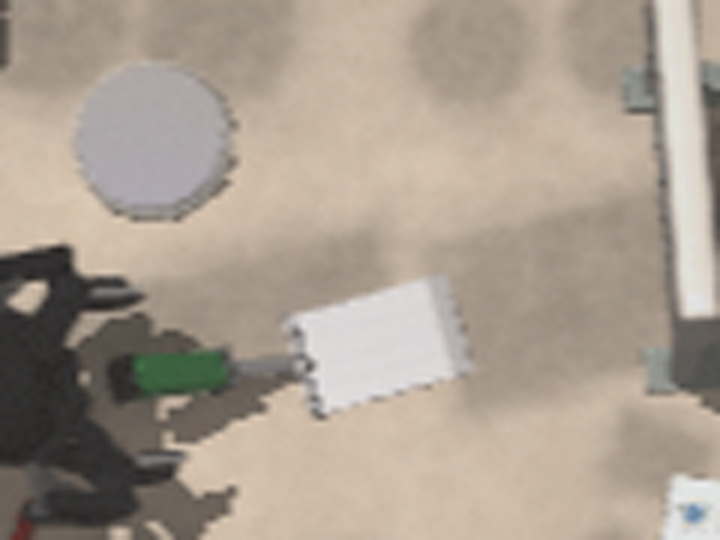

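```bash

python3 -m jog '{"delta_pos":[[-0.02,0,0.22],[0,0,0],[0,0,0],[0,0,0],[0,0,0]],"delta_rot":[[0.04,-0.02,0],[0,0,0],[0,0,0],[0,0,0],[0,0,0]],"grip":[1,0.4,0.2,0.1,0]}' 60
python3 -m jog '{"delta_pos":[[0,0,0],[0,0,0],[0,0,0],[0,0,0],[0,0,0]],"delta_rot":[[0,0,0],[0,0,0],[0,0,0],[0,0,0],[0,0,0]],"grip":[0,0,0,0,0]}' 120
python3 -c "
from G import *
P,RT=target(*LIFT);need(P,RT);print(lifter())
import cv2
cv2.imwrite('pics/top3.png',imaging.snapshot('top'));cv2.imwrite('pics/side3.png',imaging.snapshot('side'))
a=cv2.imread('pics/top3.png')[120:210,165:285];b=cv2.imread('pics/side3.png')[220:310,200:320]
cv2.imwrite('pics/c5.png',np.hstack([cv2.resize(x,(400,300),interpolation=cv2.INTER_CUBIC) for x in(a,b)]))"
```

```text
t: 4.38
eef_pos: [557.8, 196.2, 98.0]
eef_rot: [1.53, 2.013, -0.557]
ft_force: [-1.0, -1.4, 0.5]
gripper_width: 21.5
grasp_force: 61.5
t: 5.0
eef_pos: [557.8, 196.2, 98.0]
eef_rot: [1.53, 2.013, -0.557]
ft_force: [-1.3, 1.2, 4.3]
gripper_width: 20.5
grasp_force: 117.0
t 5.0 p [557.8 196.2  98. ] rot units [-0.    0.   -0.01] | pos units (target axes) [ 0.005 -0.    -0.005] (cur axes) [ 0.005 -0.    -0.005]
F [-1.3  1.2  4.3] M [ 0.03 -0.02 -0.14] w 20.5 gf 117.0 q [ 0.61  0.38  0.1   1.57 -0.65  2.01]
(array([ 5.77618315e+02,  1.24914587e+02, -1.76938188e-03]), array([-1.29953734e+00, -3.96255485e-04,  3.11661495e-04]))
```

View pics/c5.png

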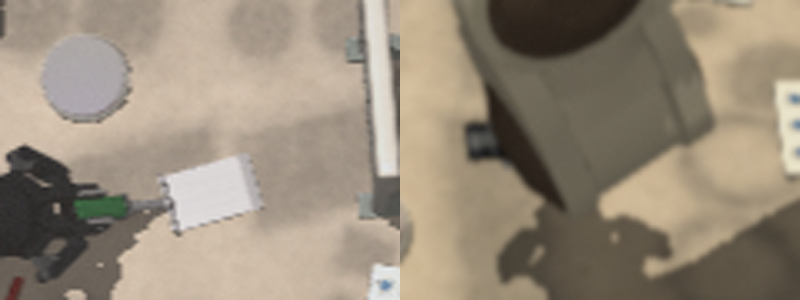

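```bash

python3 -c "
from G import *
o=infr(STOP,(-225,-3.7),30);print(o)
P,RT=target(o,STOP[1]);need(P,RT)
_,p,r=cur();print('up30',(r.inv().apply([0,0,30])/50).round(3))"
```

```text
(np.float64(471.6833568449158), np.float64(39.5185426290666), 30)
t 5.1 p [557.7 196.2  97.9] rot units [1.94 0.   2.31] | pos units (target axes) [-1.763 -1.432  0.695] (cur axes) [-1.286 -1.975  0.294]
F [-0.8  1.7  5. ] M [-0.04  0.01 -0.07] w 20.5 gf 117.0 q [ 0.61  0.38  0.1   1.57 -0.65  2.01]
up30 [-0.386  0.    -0.459]
```

```bash

python3 -m jog '{"delta_pos":[[-0.1,0,-0.12],[-0.143,0,-0.17],[-0.143,0,-0.169],[0,0,0]],"delta_rot":[[0,0,0],[0,0,0],[0,0,0],[0,0,0]],"grip":[0,0,0,0]}'
python3 -m jog '{"delta_pos":[[0,0,0],[0,0,0],[0,0,0],[0,0,0],[0,0,0]],"delta_rot":[[0.388,0,0.462],[0.388,0,0.462],[0.388,0,0.462],[0.388,0,0.462],[0.388,0,0.462]],"grip":[0,0,0,0,0]}'
python3 -m jog '{"delta_pos":[[-0.275,-0.286,0.231],[-0.275,-0.286,0.231],[-0.275,-0.286,0.231],[-0.275,-0.286,0.231],[-0.275,-0.286,0.231]],"delta_rot":[[0,0,0],[0,0,0],[0,0,0],[0,0,0],[0,0,0]],"grip":[0,0,0,0,0]}'
python3 -m jog '{"delta_pos":[[0,0,0],[0,0,0]],"delta_rot":[[0,0,0],[0,0,0]],"grip":[0,0]}'
python3 -c "
from G import *
o=infr(STOP,(-225,-3.7),30)
P,RT=target(o,STOP[1]);need(P,RT);print(lifter())
import cv2
cv2.imwrite('pics/top4.png',imaging.snapshot('top'));cv2.imwrite('pics/side4.png',imaging.snapshot('side'))
a=cv2.imread('pics/top4.png')[150:240,205:325];b=cv2.imread('pics/side4.png')[180:270,220:340]
cv2.imwrite('pics/c6.png',np.hstack([cv2.resize(x,(400,300),interpolation=cv2.INTER_CUBIC) for x in(a,b)]))"
```

```text
t: 5.6
eef_pos: [558.1, 196.4, 129.0]
eef_rot: [1.531, 2.013, -0.555]
ft_force: [-0.6, -0.9, -1.1]
gripper_width: 20.6
grasp_force: 117.1
t: 6.22
eef_pos: [557.7, 196.2, 127.3]
eef_rot: [1.911, 1.74, -0.696]
ft_force: [0.8, -0.5, -2.3]
gripper_width: 20.5
grasp_force: 117.5
t: 6.85
eef_pos: [477.8, 112.7, 127.5]
eef_rot: [1.908, 1.742, -0.695]
ft_force: [-0.2, 0.6, -0.9]
gripper_width: 20.6
grasp_force: 118.2
t: 7.1
eef_pos: [478.7, 113.5, 127.7]
eef_rot: [1.909, 1.742, -0.694]
ft_force: [-0.1, -0.0, -2.0]
gripper_width: 21.0
grasp_force: 118.0
t 7.1 p [478.7 113.5 127.7] rot units [-0.   -0.   -0.01] | pos units (target axes) [-0.008 -0.006 -0.001] (cur axes) [-0.008 -0.006 -0.001]
F [-0.1 -0.  -2. ] M [ 0.9  -0.1  -0.02] w 21.0 gf 118.0 q [ 0.52  0.3   0.03  1.76 -0.55  2.31]
(array([471.9842868 ,  39.78681908,  29.70467566]), array([-1.66171104e+00,  1.36884308e-05,  4.71265725e-04]))
```

View pics/c6.png

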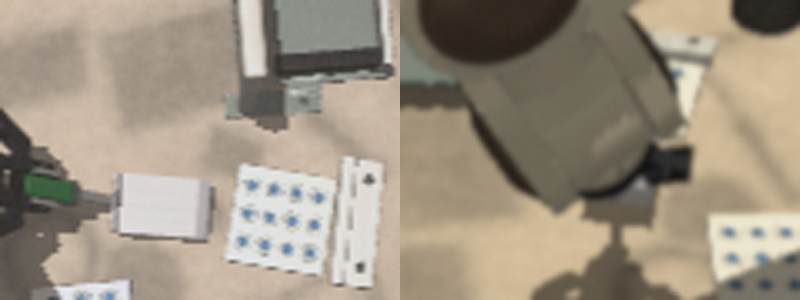

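```bash

python3 -m jog '{"delta_pos":[[0.12,0,0.145],[0.12,0,0.145],[0.1,0,0.12],[0.04,0,0.045],[0,0,0]],"delta_rot":[[0,0,0],[0,0,0],[0,0,0],[0,0,0],[0,0,0]],"grip":[0,0,0,0,0]}'
python3 -c "
from G import *
o=infr(STOP,(-54,-3.7),0)
P,RT=target(o,STOP[1]);need(P,RT);print(lifter())"
```

```text
t: 7.82
eef_pos: [478.3, 113.0, 98.1]
eef_rot: [1.908, 1.742, -0.695]
ft_force: [0.7, -0.3, 0.3]
gripper_width: 21.1
grasp_force: 118.3
t 7.83 p [478.3 113.   98.1] rot units [-0.    0.01 -0.  ] | pos units (target axes) [-2.615e+00  1.000e-03  2.198e+00] (cur axes) [-2.613e+00  2.000e-03  2.200e+00]
F [ 0.7 -0.3  0.3] M [ 0.54  0.   -0.05] w 21.1 gf 118.3 q [ 0.52  0.31 -0.01  1.7  -0.55  2.31]
(array([4.71577574e+02, 3.92572781e+01, 2.05421084e-01]), array([-1.66147839e+00, -8.30291919e-04, -1.08108677e-04]))
```

```bash

python3 -m jog '{"delta_pos":[[-0.147,0,0.136],[-0.153,0,0.128],[-0.153,0,0.129],[-0.153,0,0.128],[-0.153,0,0.129]],"delta_rot":[[0,0,0],[0,0,0],[0,0,0],[0,0,0],[0,0,0]],"grip":[0,0,0,0,0]}'
python3 -m jog '{"delta_pos":[[-0.153,0,0.129],[-0.153,0,0.128],[-0.153,0,0.129],[-0.153,0,0.128],[0,0,0]],"delta_rot":[[0,0,0],[0,0,0],[0,0,0],[0,0,0],[0,0,0]],"grip":[0,0,0,0,0]}'
python3 -c "
from G import *
o=infr(STOP,(-54,-3.7),0)
P,RT=target(o,STOP[1]);need(P,RT);print(lifter())"
```

```text
t: 8.45
eef_pos: [473.9, 62.7, 98.1]
eef_rot: [1.909, 1.742, -0.694]
ft_force: [0.8, 3.3, 5.9]
gripper_width: 20.7
grasp_force: 119.2
t: 9.07
eef_pos: [470.0, 22.5, 97.9]
eef_rot: [1.909, 1.741, -0.695]
ft_force: [1.4, -3.2, 1.4]
gripper_width: 20.3
grasp_force: 118.3
t 9.07 p [470.   22.5  97.9] rot units [-0.    0.01 -0.01] | pos units (target axes) [-1.225  0.003  1.025] (cur axes) [-1.224  0.005  1.026]
F [ 1.4 -3.2  1.4] M [-0.23 -0.37  0.23] w 20.3 gf 118.3 q [ 0.38  0.17 -0.16  1.6  -0.61  2.16]
(array([ 4.63278935e+02, -5.13231364e+01, -2.72765965e-02]), array([-1.66274751e+00, -8.87246534e-04,  6.91668551e-04]))
```

```bash

python3 -m jog '{"delta_pos":[[-0.077,0,0.064],[-0.077,0,0.064],[-0.077,0,0.065],[-0.077,0,0.064],[-0.077,0,0.065]],"delta_rot":[[0,0,0],[0,0,0],[0,0,0],[0,0,0],[0,0,0]],"grip":[0,0,0,0,0]}'
python3 -m jog '{"delta_pos":[[-0.046,0,0.039],[0,0,0]],"delta_rot":[[0,0,0],[0,0,0]],"grip":[0,0]}'
python3 -c "
from G import *
o=infr(STOP,(-100,-3.7),0)
P,RT=target(o,STOP[1]);need(P,RT);print(lifter())
import cv2
cv2.imwrite('pics/top5.png',imaging.snapshot('top'))
a=cv2.imread('pics/top5.png')[150:240,205:325]
cv2.imwrite('pics/c7.png',cv2.resize(a,None,fx=6,fy=6,interpolation=cv2.INTER_CUBIC))"
```

```text
t: 9.7
eef_pos: [468.2, -1.1, 98.1]
eef_rot: [1.909, 1.742, -0.693]
ft_force: [0.6, 6.0, 6.4]
gripper_width: 20.3
grasp_force: 119.4
t: 9.95
eef_pos: [467.9, -4.4, 98.1]
eef_rot: [1.908, 1.742, -0.694]
ft_force: [1.8, 3.6, 6.4]
gripper_width: 20.6
grasp_force: 119.2
t 9.95 p [467.9  -4.4  98.1] rot units [ 0.    0.   -0.01] | pos units (target axes) [-0.106 -0.004  0.091] (cur axes) [-0.106 -0.004  0.091]
F [1.8 3.6 6.4] M [ 0.2  -0.28  0.16] w 20.6 gf 119.2 q [ 0.33  0.13 -0.2   1.56 -0.63  2.1 ]
(array([ 4.61303192e+02, -7.80634855e+01,  7.49917766e-02]), array([-1.66160273e+00, -8.69309756e-05,  1.09994689e-03]))
```

View pics/c7.png

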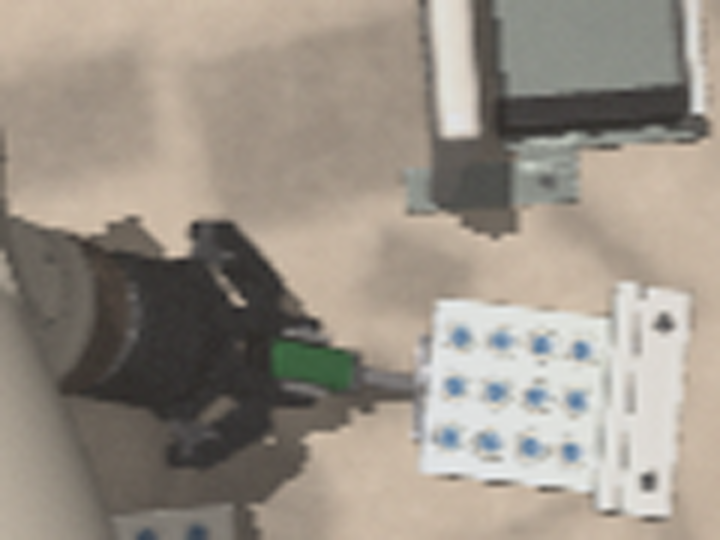

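The plate is square against the stop with the blade under it, and the heel (420,390) is a few mm short of the plate's rear edge. I'll push on gently to contact.

```bash

python3 -m jog '{"delta_pos":[[-0.038,0,0.032],[-0.038,0,0.032],[0,0,0]],"delta_rot":[[0,0,0],[0,0,0],[0,0,0]],"grip":[0,0,0]}'
python3 -m jog '{"delta_pos":[[-0.023,0,0.019],[0,0,0]],"delta_rot":[[0,0,0],[0,0,0]],"grip":[0,0]}'
python3 -m jog '{"delta_pos":[[-0.015,0,0.013],[0,0,0]],"delta_rot":[[0,0,0],[0,0,0]],"grip":[0,0]}'
python3 -c "
from G import *
o=infr(STOP,(-100,-3.7),0)
P,RT=target(o,STOP[1]);need(P,RT);print(lifter())"
```

```text
t: 10.38
eef_pos: [468.2, -6.1, 98.9]
eef_rot: [1.912, 1.746, -0.686]
ft_force: [-2.9, 31.9, 17.4]
gripper_width: 20.6
grasp_force: 122.7
t: 10.62
eef_pos: [468.3, -6.6, 99.3]
eef_rot: [1.912, 1.748, -0.683]
ft_force: [-4.1, 41.7, 24.3]
gripper_width: 20.5
grasp_force: 124.0
t: 10.88
eef_pos: [468.4, -6.9, 99.5]
eef_rot: [1.913, 1.748, -0.681]
ft_force: [-5.4, 47.2, 26.6]
gripper_width: 20.6
grasp_force: 124.9
t 10.88 p [468.4  -6.9  99.5] rot units [ 0.03 -0.09 -0.01] | pos units (target axes) [-0.05  -0.018  0.081] (cur axes) [-0.051 -0.018  0.081]
F [-5.4 47.2 26.6] M [ 4.48  1.73 -1.98] w 20.6 gf 124.9 q [ 0.32  0.12 -0.21  1.55 -0.62  2.09]
(array([462.31267503, -79.58567428,   0.74292451]), array([-1.65922026,  0.01032464,  0.00374642]))
```

```bash

python3 -m jog '{"delta_pos":[[0.046,0,-0.039],[0.031,0,-0.026],[0,0,0]],"delta_rot":[[0,0,0],[0,0,0],[0,0,0]],"grip":[0,0,0]}'
python3 -m jog '{"delta_pos":[[-0.03,0,-0.036],[-0.064,0,-0.076],[-0.064,0,-0.077],[-0.064,0,-0.076],[-0.03,0,-0.035]],"delta_rot":[[0,0,0],[0,0,0],[0,0,0],[0,0,0],[0,0,0]],"grip":[0,0,0,0,0]}'
python3 -m jog '{"delta_pos":[[0,0,0]],"delta_rot":[[0,0,0]],"grip":[0]}'
python3 -c "
from G import *
o=infr(STOP,(-100,-3.7),0)
P,RT=target(o,STOP[1]);need(P,RT);print(lifter())
import cv2
cv2.imwrite('pics/top6.png',imaging.snapshot('top'));cv2.imwrite('pics/side6.png',imaging.snapshot('side'))
a=cv2.imread('pics/top6.png')[150:240,205:325];b=cv2.imread('pics/side6.png')[150:240,220:340]
cv2.imwrite('pics/c8.png',np.hstack([cv2.resize(x,(400,300),interpolation=cv2.INTER_CUBIC) for x in(a,b)]))"
```

```text
t: 11.25
eef_pos: [468.0, -5.3, 98.1]
eef_rot: [1.909, 1.744, -0.691]
ft_force: [-0.7, 14.4, 9.6]
gripper_width: 20.6
grasp_force: 120.3
t: 11.88
eef_pos: [467.3, -7.2, 117.6]
eef_rot: [1.908, 1.742, -0.696]
ft_force: [-0.3, 0.2, -2.8]
gripper_width: 20.5
grasp_force: 118.0
t: 12.0
eef_pos: [467.4, -7.1, 117.4]
eef_rot: [1.908, 1.742, -0.695]
ft_force: [-0.1, -0.1, -3.9]
gripper_width: 20.5
grasp_force: 118.0
t 12.0 p [467.4  -7.1 117.4] rot units [-0.    0.01 -0.01] | pos units (target axes) [0.186 0.002 0.351] (cur axes) [0.186 0.002 0.351]
F [-0.1 -0.1 -3.9] M [ 1.27 -0.11 -0.02] w 20.5 gf 118.0 q [ 0.33  0.12 -0.18  1.6  -0.63  2.1 ]
(array([460.63849048, -80.87782691,  19.47936493]), array([-1.66183859e+00, -8.63321401e-04,  1.82174514e-05]))
```

View pics/c8.png

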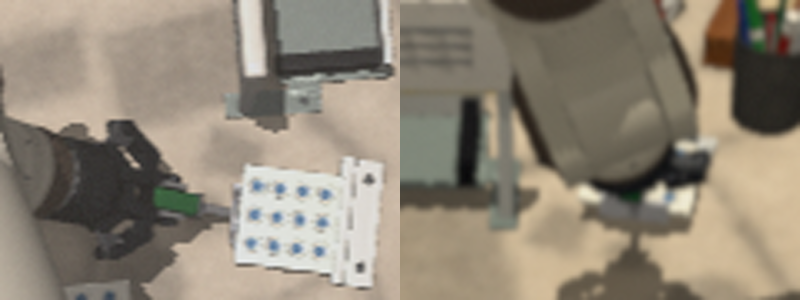

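```bash

python3 -m jog '{"delta_pos":[[-0.051,0,-0.061],[-0.077,0,-0.092],[-0.077,0,-0.092],[-0.077,0,-0.092],[-0.051,0,-0.061]],"delta_rot":[[0,0,0],[0,0,0],[0,0,0],[0,0,0],[0,0,0]],"grip":[0,0,0,0,0]}'
python3 -m jog '{"delta_pos":[[0.123,0,-0.103],[0.214,0,-0.18],[0.245,0,-0.206],[0.245,0,-0.206],[0.245,0,-0.206]],"delta_rot":[[0,0,0],[0,0,0],[0,0,0],[0,0,0],[0,0,0]],"grip":[0,0,0,0,0]}'
python3 -m jog '{"delta_pos":[[0.245,0,-0.206],[0.245,0,-0.206],[0.214,0,-0.18],[0.123,0,-0.103],[0,0,0]],"delta_rot":[[0,0,0],[0,0,0],[0,0,0],[0,0,0],[0,0,0]],"grip":[0,0,0,0,0]}'
python3 -c "
from G import *
o=infr(STAND,(-240,0),45)
P,RT=target(o,STAND[1]);need(P,RT);print(lifter())"
```

```text
t: 12.72
eef_pos: [467.5, -6.7, 143.7]
eef_rot: [1.908, 1.742, -0.694]
ft_force: [-0.0, -0.7, -3.7]
gripper_width: 20.7
grasp_force: 117.9
t: 13.35
eef_pos: [473.9, 64.3, 143.0]
eef_rot: [1.908, 1.743, -0.695]
ft_force: [0.5, -0.1, -3.4]
gripper_width: 20.5
grasp_force: 118.0
t: 13.98
eef_pos: [478.8, 117.2, 143.1]
eef_rot: [1.908, 1.743, -0.695]
ft_force: [0.5, -0.1, -2.3]
gripper_width: 20.7
grasp_force: 118.0
t 13.97 p [478.8 117.2 143.1] rot units [-0.84  0.   -0.99] | pos units (target axes) [ 0.157  3.314 -0.129] (cur axes) [ 0.549  3.242 -0.46 ]
F [ 0.5 -0.1 -2.3] M [ 1.26 -0.13 -0.05] w 20.7 gf 118.0 q [ 0.53  0.29  0.06  1.79 -0.55  2.32]
(array([472.06840831,  43.40830041,  45.14329977]), array([-1.66106555e+00, -5.58073683e-04, -2.02603270e-04]))
```

```bash

python3 -m jog '{"delta_pos":[[0,0,0],[0,0,0],[0,0,0],[0,0,0],[0,0,0]],"delta_rot":[[-0.12,0,-0.14],[-0.2,0,-0.236],[-0.2,0,-0.236],[-0.2,0,-0.236],[-0.12,0,-0.142]],"grip":[0,0,0,0,0]}'
python3 -m jog '{"delta_pos":[[0.016,0.15,-0.013],[0.016,0.28,-0.013],[0.016,0.4,-0.013],[0.016,0.45,-0.013],[0.016,0.45,-0.013]],"delta_rot":[[0,0,0],[0,0,0],[0,0,0],[0,0,0],[0,0,0]],"grip":[0,0,0,0,0]}'
python3 -m jog '{"delta_pos":[[0.016,0.45,-0.013],[0.016,0.45,-0.013],[0.016,0.35,-0.013],[0.016,0.23,-0.013],[0.016,0.1,-0.013]],"delta_rot":[[0,0,0],[0,0,0],[0,0,0],[0,0,0],[0,0,0]],"grip":[0,0,0,0,0]}'
python3 -m jog '{"delta_pos":[[0,0,0],[0,0,0]],"delta_rot":[[0,0,0],[0,0,0]],"grip":[0,0]}'
python3 -c "
from G import *
o=infr(STAND,(-240,0),45)
P,RT=target(o,STAND[1]);need(P,RT);print(lifter())
import cv2
cv2.imwrite('pics/top7.png',imaging.snapshot('top'));cv2.imwrite('pics/side7.png',imaging.snapshot('side'))
a=cv2.imread('pics/top7.png')[100:190,210:330]
b=cv2.imread('pics/side7.png')[150:270,190:310]
cv2.imwrite('pics/c9.png',np.hstack([cv2.resize(a,(480,360),interpolation=cv2.INTER_CUBIC),cv2.resize(b,(320,360))]))"
```

```text
t: 14.6
eef_pos: [478.5, 116.7, 143.4]
eef_rot: [1.748, 1.868, -0.635]
ft_force: [1.0, -0.4, -2.3]
gripper_width: 20.5
grasp_force: 118.1
t: 15.22
eef_pos: [566.2, 127.5, 142.7]
eef_rot: [1.75, 1.866, -0.637]
ft_force: [-0.5, -0.7, -2.4]
gripper_width: 20.5
grasp_force: 117.9
t: 15.85
eef_pos: [644.2, 137.5, 142.1]
eef_rot: [1.75, 1.866, -0.638]
ft_force: [-0.7, 0.4, -3.2]
gripper_width: 20.2
grasp_force: 118.1
t: 16.1
eef_pos: [643.0, 137.7, 143.1]
eef_rot: [1.749, 1.867, -0.637]
ft_force: [-0.2, -0.4, -2.5]
gripper_width: 20.9
grasp_force: 118.1
t 16.1 p [643.  137.7 143.1] rot units [-0.    0.   -0.01] | pos units (target axes) [ 0.008  0.01  -0.005] (cur axes) [ 0.008  0.01  -0.005]
F [-0.2 -0.4 -2.5] M [ 1.25  0.07 -0.  ] w 20.9 gf 118.1 q [ 0.45  0.57  0.45  1.75 -0.64  2.06]
(array([647.80916976,  63.83071308,  45.12826119]), array([-1.50584024e+00, -5.66698810e-04,  3.94612962e-04]))
```

View pics/c9.png

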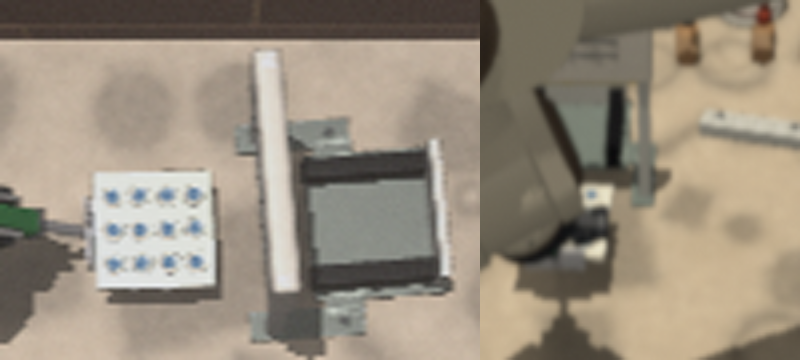

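```bash
python3 - <<'E'
from G import *
T=lambda u,v:np.array([(u+.5)/4+209.5,(v+.5)/4+99.5])
o=[("top",(-50,50,56),T(94,172)),("top",(50,50,56),T(211,171)),("top",(50,-50,56),T(217,286)),("top",(-50,-50,56),T(98,289))]
p,r=fit(o,(640,10,-1.5));print(p,r.round(1).tolist())
o=[("top",(50,56,30),T(426,152)),("top",(50,38,30),T(429,178)),("top",(50,-38,30),T(437,260)),("top",(50,-56,30),T(440,283)),("top",(-58,-38,30),T(313,267)),("top",(-58,-56,30),T(314,290))]
s,r=fit(o,(660,-170,-1.5));print(s,r.round(1).tolist())
l,e=lifter()
for S in (STAND,(s[:2],s[2])):
    d=p[:2]-S[0];a=S[1];print("plate in stand",np.cos(a)*d[0]+np.sin(a)*d[1],-np.sin(a)*d[0]+np.cos(a)*d[1])
d=p[:2]-l[:2];a=e[0];print("plate in lifter",np.cos(a)*d[0]+np.sin(a)*d[1],-np.sin(a)*d[0]+np.cos(a)*d[1])
E
```

```text
[649.16172625  12.297146    -1.53922179] [[0.0, 0.2], [0.4, -0.4], [-0.1, 0.0], [-0.3, 0.2]]
[ 661.57929119 -175.36393887   -1.49963248] [[0.5, 0.3], [0.2, -1.1], [0.2, 0.2], [-0.1, -0.4], [-0.4, 0.6], [-0.3, 0.1]]
plate in stand -187.9738310345202 -2.584801013557936
plate in stand -188.06903601178277 0.9572806907451294
plate in lifter 51.59256621413229 -1.9962569471607956
```

```bash

python3 -m jog '{"delta_pos":[[-0.123,0,0.103],[-0.214,0,0.18],[-0.245,0,0.206],[-0.245,0,0.206],[-0.245,0,0.206]],"delta_rot":[[0,0,0],[0,0,0],[0,0,0],[0,0,0],[0,0,0]],"grip":[0,0,0,0,0]}'
python3 -m jog '{"delta_pos":[[-0.245,0,0.206],[-0.245,0,0.206],[-0.214,0,0.18],[-0.123,0,0.103],[0,0,0]],"delta_rot":[[0,0,0],[0,0,0],[0,0,0],[0,0,0],[0,0,0]],"grip":[0,0,0,0,0]}'
python3 -c "
from G import *
o=infr(STAND,(-56,-1),45)
P,RT=target(o,STAND[1]);need(P,RT);print(lifter())"
```

```text
t: 16.82
eef_pos: [647.7, 66.4, 143.2]
eef_rot: [1.75, 1.866, -0.637]
ft_force: [1.1, -0.5, -3.1]
gripper_width: 20.6
grasp_force: 118.1
t: 17.45
eef_pos: [651.1, 13.5, 143.2]
eef_rot: [1.75, 1.866, -0.636]
ft_force: [-0.5, 1.1, -2.8]
gripper_width: 20.5
grasp_force: 118.0
t 17.45 p [651.1  13.5 143.2] rot units [-0.    0.   -0.01] | pos units (target axes) [-0.902 -0.009  0.762] (cur axes) [-0.902 -0.008  0.762]
F [-0.5  1.1 -2.8] M [ 1.28  0.11 -0.02] w 20.5 gf 118.0 q [ 0.28  0.43  0.26  1.58 -0.68  1.85]
(array([655.97841366, -60.38983207,  45.22618963]), array([-1.50650677e+00, -3.25963269e-04,  8.49615375e-04]))
```

```bash

python3 -m jog '{"delta_pos":[[-0.123,0,0.103],[-0.214,0,0.18],[-0.214,0,0.18],[-0.184,0,0.154],[-0.123,0,0.103]],"delta_rot":[[0,0,0],[0,0,0],[0,0,0],[0,0,0],[0,0,0]],"grip":[0,0,0,0,0]}'
python3 -m jog '{"delta_pos":[[0,0,0],[0,0,0]],"delta_rot":[[0,0,0],[0,0,0]],"grip":[0,0]}'
python3 -c "
from G import *
o=infr(STAND,(-56,-1),22)
P,RT=target(o,STAND[1]);need(P,RT);print(lifter())
import cv2
cv2.imwrite('pics/top8.png',imaging.snapshot('top'))
a=cv2.imread('pics/top8.png')[110:185,255:335]
cv2.imwrite('pics/c10.png',cv2.resize(a,None,fx=8,fy=8,interpolation=cv2.INTER_CUBIC))"
```

```text
t: 18.08
eef_pos: [654.8, -43.0, 143.2]
eef_rot: [1.75, 1.866, -0.637]
ft_force: [-0.3, -0.0, -3.5]
gripper_width: 20.6
grasp_force: 118.1
t: 18.32
eef_pos: [654.8, -41.7, 143.1]
eef_rot: [1.75, 1.867, -0.636]
ft_force: [1.5, 0.9, -2.0]
gripper_width: 21.0
grasp_force: 118.1
t 18.32 p [654.8 -41.7 143.1] rot units [ 0.    0.   -0.01] | pos units (target axes) [ 0.24  -0.01   0.402] (cur axes) [ 0.241 -0.01   0.402]
F [ 1.5  0.9 -2. ] M [ 1.24  0.08 -0.04] w 21.0 gf 118.1 q [ 0.2   0.38  0.19  1.5  -0.69  1.74]
(array([ 659.69457392, -115.59266433,   45.14149785]), array([-1.50578276e+00, -3.26797642e-04,  6.88174493e-04]))
```

View pics/c10.png

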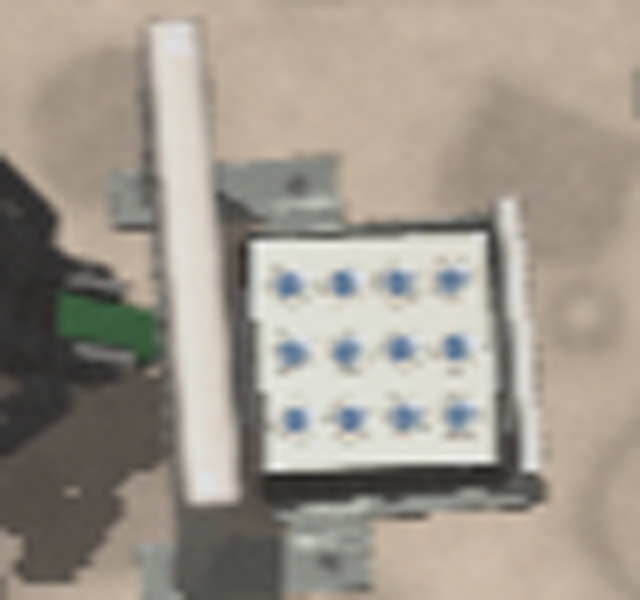

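```bash

python3 -m jog '{"delta_pos":[[0.077,0,0.092],[0.064,0,0.077],[0.039,0,0.046],[0.013,0,0.015],[0.013,0,0.015]],"delta_rot":[[0,0,0],[0,0,0],[0,0,0],[0,0,0],[0,0,0]],"grip":[0,0,0,0,0]}'
python3 -m jog '{"delta_pos":[[0.013,0,0.015],[0.013,0,0.015],[0.013,0,0.015],[0.013,0,0.015],[0.013,0,0.015]],"delta_rot":[[0,0,0],[0,0,0],[0,0,0],[0,0,0],[0,0,0]],"grip":[0,0,0,0,0]}'
python3 -m jog '{"delta_pos":[[0,0,0]],"delta_rot":[[0,0,0]],"grip":[0]}'
python3 -c "
from G import *
o=infr(STAND,(-50,-1),24)
P,RT=target(o,STAND[1]);need(P,RT);print(lifter())"
```

```text
t: 19.0
eef_pos: [655.0, -41.8, 127.5]
eef_rot: [1.749, 1.866, -0.636]
ft_force: [0.3, 0.4, 0.3]
gripper_width: 20.8
grasp_force: 118.1
t: 19.62
eef_pos: [654.8, -41.8, 122.1]
eef_rot: [1.75, 1.867, -0.637]
ft_force: [-0.7, 0.6, -0.9]
gripper_width: 20.5
grasp_force: 118.1
t: 19.75
eef_pos: [654.7, -41.9, 121.9]
eef_rot: [1.75, 1.867, -0.637]
ft_force: [-0.6, 0.5, -1.0]
gripper_width: 20.7
grasp_force: 118.1
t 19.75 p [654.7 -41.9 121.9] rot units [-0.    0.   -0.01] | pos units (target axes) [-0.148 -0.008  0.122] (cur axes) [-0.148 -0.008  0.122]
F [-0.6  0.5 -1. ] M [ 1.07  0.06 -0.07] w 20.7 gf 118.1 q [ 0.2   0.39  0.16  1.46 -0.69  1.74]
(array([ 659.53760825, -115.74146182,   23.94578241]), array([-1.50595010e+00, -4.34748545e-04,  2.91076155e-04]))
```

```bash

python3 -m jog '{"delta_pos":[[-0.031,0,0.026],[-0.031,0,0.026],[0,0,0]],"delta_rot":[[0,0,0],[0,0,0],[0,0,0]],"grip":[0,0,0]}'
python3 -m jog '{"delta_pos":[[-0.015,0,0.013],[0,0,0]],"delta_rot":[[0,0,0],[0,0,0]],"grip":[0,0]}'
python3 -m jog '{"delta_pos":[[-0.015,0,0.013],[0,0,0]],"delta_rot":[[0,0,0],[0,0,0]],"grip":[0,0]}'
python3 -m jog '{"delta_pos":[[-0.015,0,0.013],[0,0,0]],"delta_rot":[[0,0,0],[0,0,0]],"grip":[0,0]}'
python3 -c "
from G import *
o=infr(STAND,(-50,-1),24)
P,RT=target(o,STAND[1]);need(P,RT);print(lifter())"
```

```text
t: 20.12
eef_pos: [655.1, -46.1, 122.2]
eef_rot: [1.75, 1.866, -0.637]
ft_force: [-0.5, 0.3, -1.9]
gripper_width: 20.9
grasp_force: 118.1
t: 20.38
eef_pos: [655.2, -46.9, 122.2]
eef_rot: [1.75, 1.866, -0.636]
ft_force: [-0.4, 0.7, -1.8]
gripper_width: 20.8
grasp_force: 118.1
t: 20.62
eef_pos: [655.2, -47.7, 122.2]
eef_rot: [1.75, 1.867, -0.636]
ft_force: [-0.2, 1.3, -1.4]
gripper_width: 20.4
grasp_force: 118.2
t: 20.88
eef_pos: [655.2, -48.5, 122.1]
eef_rot: [1.75, 1.867, -0.636]
ft_force: [-1.6, 5.3, -0.8]
gripper_width: 20.4
grasp_force: 118.9
t 20.88 p [655.2 -48.5 122.1] rot units [ 0.   -0.   -0.01] | pos units (target axes) [-0.044 -0.01   0.039] (cur axes) [-0.044 -0.01   0.039]
F [-1.6  5.3 -0.8] M [ 1.75  0.32 -0.15] w 20.4 gf 118.9 q [ 0.19  0.38  0.16  1.45 -0.69  1.73]
(array([ 660.13399709, -122.27266899,   24.06556997]), array([-1.50558943e+00,  3.32401494e-04,  6.72572119e-04]))
```

```bash

python3 -m jog '{"delta_pos":[[-0.011,0,0.009],[0,0,0]],"delta_rot":[[0,0,0],[0,0,0]],"grip":[0,0]}' | grep -E "pos|ft"
python3 -m jog '{"delta_pos":[[-0.008,0,0.006],[0,0,0]],"delta_rot":[[0,0,0],[0,0,0]],"grip":[0,0]}' | grep -E "pos|ft"
python3 -c "
from G import *
print(lifter())
import cv2
cv2.imwrite('pics/top9.png',imaging.snapshot('top'))"
```

```text
eef_pos: [655.2, -49.0, 122.0]
ft_force: [-2.5, 6.1, -0.6]
eef_pos: [655.1, -49.4, 121.8]
ft_force: [-1.4, 6.2, -0.6]
(array([ 659.90030934, -123.15318625,   23.71086595]), array([-1.50541190e+00,  9.57977504e-04, -1.29463872e-04]))
```

```bash

python3 -m jog '{"delta_pos":[[-0.011,0,0.009],[0,0,0]],"delta_rot":[[0,0,0],[0,0,0]],"grip":[0,0]}' | grep -E "pos|ft"
python3 -m jog '{"delta_pos":[[-0.011,0,0.009],[0,0,0]],"delta_rot":[[0,0,0],[0,0,0]],"grip":[0,0]}' | grep -E "pos|ft"
python3 -c "
from G import *
print(lifter())"
```

```text
eef_pos: [654.9, -50.1, 121.5]
ft_force: [-1.9, 5.7, -2.4]
eef_pos: [655.1, -51.2, 121.6]
ft_force: [-0.2, 1.2, -1.6]
(array([ 659.84371296, -125.0204602 ,   23.59250191]), array([-1.50565764e+00,  1.85956572e-04, -5.35775750e-04]))
```

```bash

python3 -m jog '{"delta_pos":[[-0.011,0,0.009],[0,0,0]],"delta_rot":[[0,0,0],[0,0,0]],"grip":[0,0]}' | grep -E "pos|ft"
python3 -m jog '{"delta_pos":[[-0.011,0,0.009],[0,0,0]],"delta_rot":[[0,0,0],[0,0,0]],"grip":[0,0]}' | grep -E "pos|ft"
python3 -c "
from G import *
print(lifter());need(*target(infr(STAND,(-50,-1),24),STAND[1]))
import cv2
cv2.imwrite('pics/top10.png',imaging.snapshot('top'))
for f in('top8','top9','top10'):
    g=cv2.imread('pics/%s.png'%f)[110:185,280:335].astype(int)
    m=((g.min(2)>200)&(g[...,2]-g[...,0]>5)).astype(np.uint8)
    k=cv2.findContours(m,cv2.RETR_EXTERNAL,cv2.CHAIN_APPROX_NONE)[0]
    k=max(k,key=cv2.contourArea);print(f,cv2.minAreaRect(k),cv2.boundingRect(k))
"
```

```text
eef_pos: [655.5, -52.4, 122.1]
ft_force: [-0.5, 0.6, -2.6]
eef_pos: [655.6, -53.0, 122.2]
ft_force: [-0.1, 1.7, -2.4]
(array([ 660.45136993, -126.91165197,   24.2884306 ]), array([-1.50603074e+00, -5.77603267e-04,  8.43745574e-04]))
t 22.43 p [655.6 -53.  122.2] rot units [-0.    0.   -0.01] | pos units (target axes) [ 0.028 -0.01  -0.017] (cur axes) [ 0.028 -0.01  -0.017]
F [-0.1  1.7 -2.4] M [ 1.38  0.26 -0.16] w 20.5 gf 118.2 q [ 0.18  0.38  0.15  1.44 -0.69  1.72]
top8 ((21.5, 46.5), (21.0, 27.0), 90.0) (8, 36, 28, 22)
top9 ((23.122413635253906, 44.58103561401367), (27.716794967651367, 26.83596420288086), 86.633544921875) (9, 31, 29, 28)
top10 ((22.0, 38.0), (14.0, 28.0), 90.0) (8, 31, 29, 15)
```

```bash
cat > W.py <<'E'
from G import *
import sys
def wells(f):
    g=cv2.imread('pics/%s.png'%f)[118:178,280:322]
    g=cv2.resize(g,None,fx=8,fy=8,interpolation=cv2.INTER_CUBIC).astype(int)
    b=np.clip(g[...,0]-g[...,2]-15,0,None);m=(b>25).astype(np.uint8)
    n,l,st,c=cv2.connectedComponentsWithStats(m)
    out=[]
    for i in range(1,n):
        if st[i,4]>80:
            w=np.where(l==i,b,0);v,u=np.mgrid[:w.shape[0],:w.shape[1]]
            out.append([((w*u).sum()/w.sum()+.5)/8+279.5,((w*v).sum()/w.sum()+.5)/8+117.5])
    return np.array(out)
def fitw(f,z,x0):
    U=wells(f);print(f,len(U),end=' ')
    def model(p):
        L=[((i-1.5)*p[3],(j-1)*p[4],z) for i in range(4) for j in range(3)]
        return proj("top",place(p,L))
    def r(p):
        M=model(p);D=np.linalg.norm(M[:,None]-U[None],axis=2);k=D.argmin(1);return (M-U[k]).ravel()
    s=least_squares(r,list(x0)+[23,28],loss="soft_l1",f_scale=.5,x_scale=[10,10,.1,3,3]);p=s.x
    d=p[:2]-STAND[0];a=STAND[1]
    print(p.round(3),"rms",np.sqrt((s.fun**2).mean()).round(2),"in stand",(np.cos(a)*d[0]+np.sin(a)*d[1]).round(1),(-np.sin(a)*d[0]+np.cos(a)*d[1]).round(1),"yaw",(p[2]-a).round(3))
if __name__=="__main__":
    for f,z in((('top8',56),('top9',39),('top10',39)) if len(sys.argv)<2 else [(sys.argv[1],39)]): fitw(f,z,(661,-170,-1.52))
E
python3 W.py
```

```text
top8 12 [ 661.823 -165.655   -1.535   22.882   28.985] rms 0.06 in stand -9.6 -1.7 yaw -0.03
top9 12 [ 661.665 -172.188   -1.544   22.969   29.015] rms 0.05 in stand -3.1 -2.2 yaw -0.039
top10 12 [ 660.146 -174.53    -1.51    22.821   29.073] rms 0.08 in stand -0.8 -3.9 yaw -0.005
```

```bash

python3 -m jog '{"delta_pos":[[-0.011,0,0.009],[0,0,0]],"delta_rot":[[0,0,0],[0,0,0]],"grip":[0,0]}' | grep -E "pos|ft"
python3 -m jog '{"delta_pos":[[-0.011,0,0.009],[0,0,0]],"delta_rot":[[0,0,0],[0,0,0]],"grip":[0,0]}' | grep -E "pos|ft"
python3 -c "
from G import *
print(lifter())
cv2.imwrite('pics/top11.png',imaging.snapshot('top'))"
python3 W.py top11
```

```text
eef_pos: [655.6, -53.5, 122.2]
ft_force: [-0.8, 3.3, -2.7]
eef_pos: [655.5, -53.8, 122.0]
ft_force: [-1.6, 5.1, -2.9]
(array([ 660.38861833, -127.61352935,   23.94419104]), array([-1.50553027e+00,  5.77756039e-04,  3.74224235e-04]))
top11 12 [ 659.91  -174.682   -1.504   22.77    29.121] rms 0.08 in stand -0.7 -4.2 yaw 0.001
```

```bash

python3 -m jog '{"delta_pos":[[-0.011,0,0.009],[0,0,0]],"delta_rot":[[0,0,0],[0,0,0]],"grip":[0,0]}' | grep -E "pos|ft"
python3 -m jog '{"delta_pos":[[-0.011,0,0.009],[0,0,0]],"delta_rot":[[0,0,0],[0,0,0]],"grip":[0,0]}' | grep -E "pos|ft"
python3 -m jog '{"delta_pos":[[-0.011,0,0.009],[0,0,0]],"delta_rot":[[0,0,0],[0,0,0]],"grip":[0,0]}' | grep -E "pos|ft"
python3 -c "
from G import *
print(lifter())
cv2.imwrite('pics/top12.png',imaging.snapshot('top'))"
python3 W.py top12
```

```text
eef_pos: [655.5, -54.1, 121.9]
ft_force: [-2.0, 7.7, -1.7]
eef_pos: [655.5, -54.4, 121.7]
ft_force: [-3.5, 10.7, -2.8]
eef_pos: [655.5, -54.7, 121.6]
ft_force: [-3.9, 12.2, -2.3]
(array([ 660.40417613, -128.22552014,   23.37481158]), array([-1.50457752e+00,  3.17368571e-03, -7.90093840e-05]))
top12 12 [ 659.735 -174.613   -1.505   22.851   29.115] rms 0.07 in stand -0.8 -4.3 yaw 0.0
```

```bash

python3 -m jog '{"delta_pos":[[0.031,0,-0.026],[0.046,0,-0.039],[0.045,0,0.053],[0.045,0,0.054],[0,0,0]],"delta_rot":[[0,0,0],[0,0,0],[0,0,0],[0,0,0],[0,0,0]],"grip":[0,0,0,0,0]}'
python3 -m jog '{"delta_pos":[[0.061,0,-0.051],[0.123,0,-0.103],[0.123,0,-0.103],[0.184,0,-0.154],[0.184,0,-0.154]],"delta_rot":[[0,0,0],[0,0,0],[0,0,0],[0,0,0],[0,0,0]],"grip":[0,0,0,0,0]}'
python3 -c "
from G import *
print(lifter());need(*target(infr(STAND,(-255,0),17),STAND[1]))
cv2.imwrite('pics/top13.png',imaging.snapshot('top'))"
python3 W.py top13
```

```text
t: 24.45
eef_pos: [655.3, -51.7, 114.9]
eef_rot: [1.75, 1.866, -0.638]
ft_force: [0.3, -0.5, -2.4]
gripper_width: 20.4
grasp_force: 118.2
t: 25.08
eef_pos: [652.6, -6.4, 115.2]
eef_rot: [1.749, 1.867, -0.636]
ft_force: [0.1, 0.2, -0.6]
gripper_width: 20.9
grasp_force: 118.2
(array([657.46428197, -80.27133202,  17.21708534]), array([-1.50557301e+00, -4.12638338e-04,  7.62462537e-04]))
t 25.07 p [652.6  -6.4 115.2] rot units [ 0.    0.   -0.01] | pos units (target axes) [ 2.452  0.008 -2.053] (cur axes) [ 2.451  0.007 -2.054]
F [ 0.1  0.2 -0.6] M [ 0.87  0.06 -0.02] w 20.9 gf 118.2 q [ 0.25  0.42  0.19  1.5  -0.68  1.81]
top13 12 [ 659.668 -174.168   -1.5     23.038   28.932] rms 0.05 in stand -1.2 -4.4 yaw 0.005
```

Plate stayed put. I'll withdraw the remaining 160 mm.

```bash

python3 -m jog '{"delta_pos":[[0.245,0,-0.205],[0.245,0,-0.205],[0.245,0,-0.205],[0.245,0,-0.205],[0.245,0,-0.205]],"delta_rot":[[0,0,0],[0,0,0],[0,0,0],[0,0,0],[0,0,0]],"grip":[0,0,0,0,0]}' | grep -E "pos|ft"
python3 -m jog '{"delta_pos":[[0.245,0,-0.205],[0.245,0,-0.205],[0.245,0,-0.205],[0.245,0,-0.205],[0.245,0,-0.205]],"delta_rot":[[0,0,0],[0,0,0],[0,0,0],[0,0,0],[0,0,0]],"grip":[0,0,0,0,0]}' | grep -E "pos|ft"
python3 -m jog '{"delta_pos":[[0,0,0],[0.077,0,0.092],[0.077,0,0.092],[0.039,0,0.046],[0,0,0]],"delta_rot":[[0,0,0],[0,0,0],[0,0,0],[0,0,0],[0,0,0]],"grip":[0,0,0,0,0]}'| grep -E "pos|ft"
python3 -c "
from G import *
print(lifter());need(*target(infr(STAND,(-255,0),0),STAND[1]))"
```

```text
eef_pos: [647.4, 73.4, 115.0]
ft_force: [0.1, -0.5, -0.7]
eef_pos: [642.2, 153.0, 114.9]
ft_force: [0.1, 0.1, -1.1]
eef_pos: [642.2, 151.3, 100.2]
ft_force: [0.1, -0.9, 0.4]
(array([647.10703503,  77.33132622,   2.26417604]), array([-1.50606599e+00, -1.46652963e-03,  7.48657418e-04]))
t 27.0 p [642.2 151.3 100.2] rot units [-0.    0.01 -0.01] | pos units (target axes) [0.056 0.007 0.009] (cur axes) [0.056 0.007 0.009]
F [ 0.1 -0.9  0.4] M [-0.1   0.08 -0.1 ] w 20.7 gf 118.6 q [ 0.47  0.6   0.41  1.7  -0.63  2.08]
```

```bash

python3 -m jog '{"delta_pos":[[0.013,0,0.015],[0.012,0,0.014],[0,0,0]],"delta_rot":[[0,0,0],[0,0,0],[0,0,0]],"grip":[0,0,0]}'| grep -E "pos|ft"
python3 -m jog '{"delta_pos":[[0,0,0],[0,0,0],[0,0,0],[0,0,0],[0,0,0]],"delta_rot":[[0,0,0],[0,0,0],[0,0,0],[0,0,0],[0,0,0]],"grip":[0.3,0.5,0.8,1,1]}' 20
python3 -m jog '{"delta_pos":[[0,0,0],[0,0,-0.2],[0,0,-0.4],[0,0,-0.5],[0,0,-0.5]],"delta_rot":[[0,0,0],[0,0,0],[0,0,0],[0,0,0],[0,0,0]],"grip":[1,1,1,1,1]}'
python3 -m jog '{"delta_pos":[[0,0,-0.5],[0,0,-0.5],[0,0,0],[0,0,0],[0,0,0]],"delta_rot":[[0,0,0],[0,0,0],[0,0,0],[0,0,0],[0,0,0]],"grip":[1,1,1,1,1]}'
python3 -c "
from G import *
for n in('top','side'): cv2.imwrite('pics/%s14.png'%n,imaging.snapshot(n))
# green handle + blade check
g=cv2.imread('pics/top14.png').astype(int);m=(g[...,1]-g[...,2]>35)&(g[...,1]-g[...,0]>15)
v,u=np.nonzero(m[100:200,180:290]);print('green',u.mean()+180,v.mean()+100,len(u))
L=(647,77,-1.506);print('expect mid-handle',proj('top',place(L,[[-67.5,0,90]])))
a=cv2.imread('pics/top0.png').astype(int)
# bystanders: change at their pixels vs first image
for nm,(x,y) in dict(dish=(190,143),black=(348,190),red=(353,217),pen=(165,217)).items():
    print(nm,np.abs(a-g)[y-8:y+8,x-8:x+8].mean().round(1))"
python3 W.py top14
```

```text
eef_pos: [642.4, 152.0, 99.0]
ft_force: [-1.3, 1.6, 6.2]
t: 28.0
eef_pos: [642.2, 151.9, 97.9]
eef_rot: [1.75, 1.867, -0.637]
ft_force: [-0.6, -0.5, -0.9]
gripper_width: 85.6
grasp_force: 0.0
t: 28.62
eef_pos: [638.7, 204.1, 160.4]
eef_rot: [1.75, 1.866, -0.636]
ft_force: [0.4, 0.2, 0.6]
gripper_width: 85.4
grasp_force: 0.0
t: 29.25
eef_pos: [636.7, 234.7, 196.8]
eef_rot: [1.75, 1.866, -0.638]
ft_force: [-0.3, 0.7, -0.3]
gripper_width: 85.8
grasp_force: 0.0
green 205.92592592592592 156.0 27
expect mid-handle [[208.01005132 156.78606705]]
dish 5.1
black 5.3
red 5.2
pen 58.4
top14 12 [ 659.659 -174.202   -1.499   23.033   28.892] rms 0.05 in stand -1.2 -4.4 yaw 0.006
```

```bash
python3 -c "
from G import *
for f in('side0','side3','side14','top0','top14'):
    g=cv2.imread('pics/%s.png'%f).astype(int)
    r=(slice(305,345),slice(255,320)) if 'side' in f else (slice(195,235),slice(150,180))
    q=g[r];m=(q[...,2]-q[...,1]>60)&(q[...,2]-q[...,0]>60);v,u=np.nonzero(m);print(f,len(u),u.mean() if len(u) else 0,v.mean() if len(u) else 0)
print(proj('top',get_state()['eef_pos']))"
```

```text
side0 73 19.972602739726028 14.863013698630137
side3 43 20.0 15.209302325581396
side14 38 19.894736842105264 15.131578947368421
top0 23 17.782608695652176 13.73913043478261
top14 0 0 0
[[175.06683761 151.65273096]]
```

The pen is where it was; the arm only hides it in the top view. I'm handing in.

```bash
python3 -c "
from workcell import workorder
print(workorder.job_done())"
```

```text
the job is handed in; nothing more can be done
None
```

I handed the job in at about 29 s with the plate measured flat and square on the stand's rails (about 1 mm from the fence, 4 mm off centre) and the lifter released on the bench clear of the stand; hand-in gave no verdict, early on the arm met up to about 43 N wrist force from an unidentified contact while turning in place, and I viewed 12 pictures where 10 were allowed.

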